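# Run in the edge-finishing wheel and set its brake screw

## Task

On the green edge-finishing stand, first take the wheel by its wooden crank knob and turn it clockwise (seen from above) through one full turn, bringing the knob back to where it started. Then turn the brass thumbscrew clockwise until it seats against its stop, back it off a quarter turn anticlockwise, and keep hold of it there: finish with the thumbscrew still gripped between the fingers, so that it can be locked off by a colleague. Leave the rivet dish, the dye bottle and the beeswax where they are.

Things in the scene. Friction and masses are not known exactly. Their poses are not given: they have to be found in the camera images.
- stand: Green base plate of the stand, 125 x 262 x 16 mm (x, y, z of its own frame), fixed to the bench, its yaw varies. Origin on the bench top; the wheel's axis is at y = +70 mm, the thumbscrew's axis at y = -70 mm, both at x = 0 of its frame. The brake block under the thumbscrew is 44 x 40 mm, its top 52 mm above the bench. Nothing on the stand is higher than the thumbscrew.
- wheel_axis (a point): Fixed point on the wheel's vertical axis, at the height of the crank grip, 64 mm above the bench. The wheel is an aluminium disc 142 mm across, its top face 38 mm above the bench (hub cap to 44 mm).
- crank_grip (a point): Where to pinch the crank knob: on the axis of an upright dark wooden knob, 18 mm in diameter, that stands on the wheel 50 mm from the wheel's axis and reaches from 42 to 78 mm above the bench; this point is 64 mm above the bench. The knob spins freely about its own upright axis, so the hand need not turn while it is led round the circle. Turning the wheel needs only about 1 N at the knob; it stays where it is left.
- wheel (a joint): Wheel angle in rad, growing clockwise seen from above; starts near 0, one full turn is +6.28. Not limited within a turn or so either way.
- screw_grip (a point): Where to pinch the thumbscrew: on its vertical axis, 77 mm above the bench. The brass thumbscrew has two flat upright wings in one plane, together 52 mm long, 10 mm thick, 28 mm tall (60 to 88 mm above the bench; below the wings is an 8 mm stem down to the block); they lie along this point's x axis and the fingers close across them, along its y axis. The wing at +x is marked red.
- thumbscrew (a joint): Thumbscrew angle in rad, growing clockwise seen from above (tightening): 0 is seated against a hard stop, negative is backed off. It starts 0.9 to 2.4 rad short of its seat; a quarter turn back is -1.57, and it turns on without a stop there. It does not rise or sink, turns with a light friction of about 0.05 N m and stays where it is left.
- rivet_dish: Bystander: shallow steel dish of rivets, 71 mm across, 16 mm tall, loose on the bench on the far side of the stand; origin at the centre of its underside.
- dye_bottle: Bystander: small dark bottle with a red cap, 38 x 40 x 85 mm, loose on the far side of the stand; origin at the centre of its underside.
- beeswax: Bystander: yellow block of beeswax, 36 x 58 x 20 mm, loose on the robot's side of the stand; origin at the centre of its underside.
- drawer_chest: Obstacle: fixed wooden drawer chest, 280 mm wide and 210 mm high, to the left of the work and near the way from the arm's start: travel over or round it. Origin under its middle.
- thread_box: Obstacle: fixed wooden thread box, 190 mm wide, to the left of the stand; its rim is 62 mm high, its open lid at the far side stands 190 mm high. Origin under its middle.

How it is judged:
By the outcome, as a careful person would: the job done as asked, in the order asked, and still so for the second after the job is handed in, while the arm keeps its last pose, push and grip.
It also fails if it takes over 72 s, if anything falls off the work surface, if the arm or the gripper's body presses on something with over 40 N, if the wrist force passes 120 N, or if a joint passes its speed limit or range.

## Robot

A 6-joint arm with a two-finger parallel gripper is mounted at the origin on a cart in front of the work surface, level with it; the furniture and walls round the work are solid. World frame = base frame: x ahead of the robot, y to its left, z up, the work surface at z = 0. Lengths are in m, angles in rad, forces in N, time in s.
With the tool pointing down it reaches from about 0.425 to 0.95 m from the base axis. Payload 3.5 kg.
Tool frame: the origin (TCP) lies at the very end of the fingers, on their centre line; the grasp point (between the pads) lies 19 mm behind it; z points along the fingers, y is the direction in which the jaws open and shut (so a half turn about z gives the same grasp; the last joint's range is limited). The gripper opens to 85 mm and grips with 20 to 120 N. Pads are 22 mm wide; open, the fingers measure 114 mm over their backs; the gripper's body (76 mm by 85 mm) begins 54 mm behind the grasp point. The pads swing forward as they close: fully open they stand 13 mm farther back than shut.
Start: joints at [-1.354, 0.286, 1.577, -0, 1.279, -0.15], TCP at [0.242, -0.63, 0.231] pointing down, gripper open.
Joint ranges: [-2.77, 2.77], [-0.9, 2.22], [0.21, 2.48], [-1.53, 4.67], [0.24, 2.81], [-2.84, 2.84]. Speed limits (rad/s): [2.79, 2.79, 3.14, 3.14, 3.14, 3.14].

## Interface

Orientations are given as a unit quaternion [x, y, z, w].
In Python, from plant import get_state, read_camera, sign_off gives the robot as it stands.
- The arm moves only by the tool step_arm, never from a script. Its argument "targets" is a list that holds one entry, the list of rows, each a list of 5 numbers: the opening, from 0 (shut) to 1 (fully open), then the shift along the tool's x, y, z each as a share of 4 cm, from -1 to 1, then the turn about the tool's z as a share of 5 degrees, from -1 to 1. A call has 1 to 10 rows; each row shifts and turns the commanded pose from where the row before left it, along the tool's axes as they then stand; what a row does not reach is not made up. A row lasts 1/12 s, in which the tool goes at most 41.7 mm and 7.16 degrees, less where a joint would pass 70% of its speed; a pose out of reach is approached as far as the arm can. A call with a number of a shift or a turn outside -1 to 1 is refused whole. A call with a gripper value outside its range is refused whole. The fingers move at their own pace and stop on an object; "squeeze" is the grip in N (left out, the last holds). Time passes only in rows, so rows that do not move let the fingers close. It gives the time, the measured TCP pose, the force and the opening at its end, in the units of the state.
- get_state(): the state, without advancing time (a new reading comes with each control period).
- read_camera(name): name is "scene" or "top"; returns a dict with "pixels" (400x640x3 uint8, red, green, blue), "range_z" (400x640 float32, m along the optical axis (not along the pixel's ray), 0 where there is no reading), "mtx" (3x3 intrinsics, pixels), "rvec" (rotation vector, rad) and "tvec" (3), from world to camera coordinates, as OpenCV has them. Camera axes: x right, y down, z forward; pixel columns grow to the right and rows downward; lengths in m; the calibration is good to about 2 mm. A picture is of the moment at which its call begins.
- sign_off(): hands the job in, once; it reports no verdict.
The state is a dict: "time": time; "qpos": joint angles; "dq": joint speeds; "joint_efforts": joint torques, N m; "eef_pos": TCP position; "tcp_rot": TCP orientation; "contact_force": force on the tool from outside, world axes, zero at the start; "wrist_torque": the same for the moment, N m; "opening": opening from 0.0 (shut) to 1.0 (fully open).
Only numpy, scipy, OpenCV 4.12 (cv2) and the standard library are available. Lean on these libraries where they do the work, as an engineer would, in place of code of your own. Each camera call takes 0.05 s, during which the arm holds its last target.

## Working session

There is one attempt and no reset: what is moved stays moved. The work goes in short steps, Python scripts to look and compute and a tool call to move; the robot and the scene stay as the last step left them, time stands still between calls to the robot, and variables do not carry over. Pictures are saved under pics/ and viewed, and the job is handed in when it is done.

Besides the shell and the picture viewer there is one more tool, called after "Emit:" as a command line: name --argument value ..., lists and objects as JSON in quotes. step_arm: Moves the arm, as the interface text tells. Shift numbers are shares of 4 cm and turn numbers shares of 5 degrees, none past 1 either way. Its arguments: {"type":"object","properties":{"targets":{"type":"array"},"squeeze":{"type":"number"}},"required":["targets"]}

```bash
ls; mkdir -p pics; python3 - <<'E'
from plant import *
import cv2
s=get_state(); print(s)
for n in("scene","top"):
    c=read_camera(n); cv2.imwrite(f"pics/{n}0.png",c["pixels"][:,:,::-1]); print(n,c["mtx"],c["rvec"],c["tvec"])
E
```

```text
pics
{'time': 0.0, 'qpos': array([-1.35402131e+00,  2.87173539e-01,  1.57819179e+00, -1.81333380e-05,
        1.27857451e+00, -1.50008708e-01]), 'dq': array([-1.28687541e-03,  5.39879667e-05,  1.41086788e-03,  1.94565936e-04,
        1.50080413e-04,  7.35189813e-04]), 'joint_efforts': array([-2.64784605e-03, -4.05988955e+01, -2.92624587e+01, -1.49307903e-04,
        5.97329563e-03, -2.83448998e-06]), 'eef_pos': array([ 0.24194007, -0.6294462 ,  0.22993391]), 'tcp_rot': array([ 9.83229635e-01,  1.82368054e-01, -4.78452312e-05, -1.17264577e-03]), 'contact_force': array([-0.99292679,  0.88419574,  0.39785087]), 'wrist_torque': array([ 0.00039378,  0.01091478, -0.02010243]), 'opening': 1.0020682350856474}
scene [[512.83754536   0.         319.17147548]
 [  0.         512.83754536 197.83735812]
 [  0.           0.           1.        ]] [ 1.1934078  -2.22557728  1.02870632] [0.2149844  0.39544576 0.99955504]
top [[406.13422455   0.         325.74866996]
 [  0.         406.13422455 197.87066755]
 [  0.           0.           1.        ]] [ 2.13714803 -2.13443776  0.17311595] [-0.10194694  0.550911    1.05090936]
```

View pics/scene0.png

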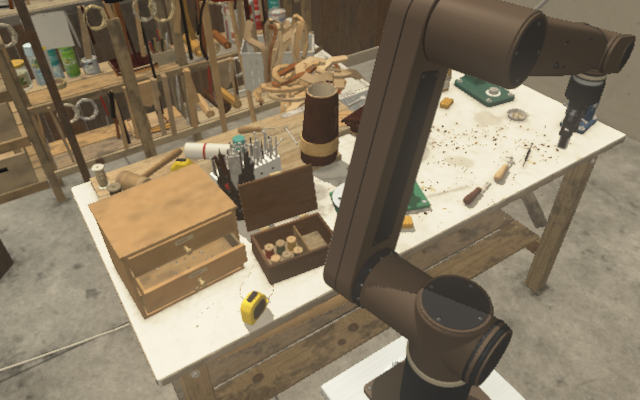

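View pics/top0.png

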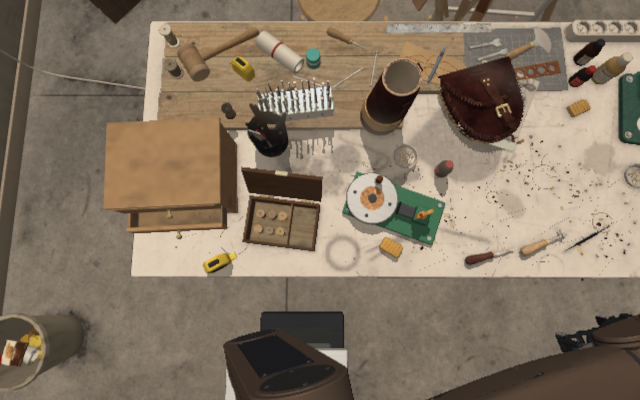

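The top view shows the stand at about (395,207). The knob is near (379,182) and the thumbscrew near (424,213). In the scene view the arm hides the stand.

```bash
cat > h.py <<'E'
import numpy as np, cv2
from plant import *
def cam(n):
    c=read_camera(n); R=cv2.Rodrigues(np.array(c["rvec"],float))[0]; t=np.array(c["tvec"],float).ravel(); return c,R,t
def ray(c,R,t,u,v,z):
    K=c["mtx"]; d=R.T@np.array([(u-K[0,2])/K[0,0],(v-K[1,2])/K[1,1],1]); o=-R.T@t
    return o+d*(z-o[2])/d[2]
def cloud(c,R,t):
    K=c["mtx"]; v,u=np.mgrid[0:400,0:640]; Z=c["range_z"]
    P=np.stack([(u-K[0,2])/K[0,0]*Z,(v-K[1,2])/K[1,1]*Z,Z],-1)
    return (P-t)@R
def proj(c,R,t,p):
    q=R@np.asarray(p)+t; q=c["mtx"]@q; return q[:2]/q[2]
E
python3 - <<'E'
from h import *
c,R,t=cam("top"); print("cam",-R.T@t)
im=c["pixels"]; np.save("top0.npy",im)
W=cloud(c,R,t); np.save("W.npy",W)
cv2.imwrite("pics/crop1.png",cv2.resize(im[150:270,330:470,::-1],None,fx=5.5,fy=5,interpolation=cv2.INTER_CUBIC))
hsv=cv2.cvtColor(im,cv2.COLOR_RGB2HSV)
g=((hsv[:,:,0]>60)&(hsv[:,:,0]<95)&(hsv[:,:,1]>100)).astype(np.uint8); g[:,:330]=0;g[:,470:]=0
n,l,st,ce=cv2.connectedComponentsWithStats(g)
i=1+np.argmax(st[1:,4]); print(st[i])
Zs=W[l==i]; print(np.median(Zs,0))
p=np.argwhere(l==i)[:,::-1]
P=np.array([ray(c,R,t,u,v,0.016)[:2] for u,v in p],np.float32)
print(cv2.minAreaRect(P))
np.set_printoptions(linewidth=250)
print((W[170:250:3,340:450:3,2]*1000).astype(int))
E
```

```text
cam [ 0.37313704 -0.1027931   1.12628101]
[ 379  186   66   58 1404]
[ 0.49142217 -0.34700158  0.01750695]
((0.5113760232925415, -0.3378259241580963), (0.1512107253074646, 0.1193142831325531), 70.08460235595703)
[[  -1    2    5    0    2    3    0    2    3    0    3    0    2    1    1    2   -3    0    2   -1    4    0    0    0    4    0    0    3    0    1    2    2   28   49   57   68   62]
 [   0    4    0    1    0    3   16   19    3   37   42   37   35    4    2    3    0    3    4    0   -1    3   -2    0    2    0    3    3    0   -1    2    2   18   35   46   53   47]
 [   6    2    3    0    0   17   34   40   37   38   41   39   39   80   37    4    3    0    0    1    1    2    0    0    3    0   -5   -1    0   -1    3    0    0   13   20   -1    5]
 [  -1    4    3    0    1   37   40   38   37   36   36   39   69   78   75   39   37    0    2    1    0    0    4    0 1126   -1    1    0    0    4    2    1    1    4    2    1   -1]
 [   3    3    3    1   37   41   38   40   38   45   42   37   47   60   38   42   37   40    1    5    2    3   -2    2    0    2    0
[... 3488 characters left out ...]
   1    3    0    2    6   21   22   17    0    2    0   -1    4    1    2    1   14   15   15   21   18   15    0    5    4    0    1]
 [   2   -1    6    1    0    3    0    5    3    2    2    0   -2   -2   19   23   21   21   22   -1    1    2    2    0    0    1    0   -2    1   13   17    1   -3   -1    1    0    0]
 [  -1    2   -1    5    2    3   -2    1    1    0    3    1    0   10   20   19   19   20   24   21   22    0   -2    1    1    3    1    0    3   -3    0   -3    0    1    0    0    2]
 [   1    0    2    1   -2    3    3    2    0    0    0    1   -1    1   15   22   28   18   20   18   21    2   -1    1    1    2    2    0    1    1    0    2   -1    0    1    2    0]]
```

View pics/crop1.png

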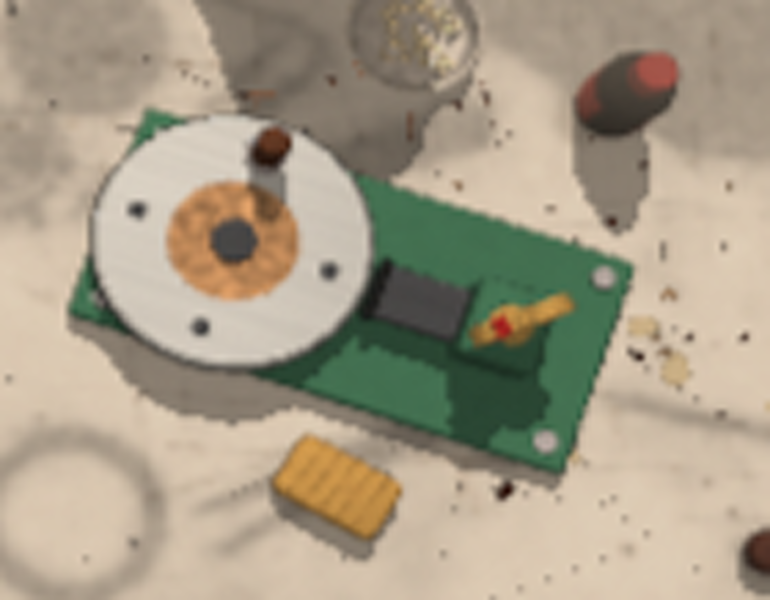

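The crop shows the knob top at crop (270,145) and the wheel hub at (233,240). The thumbscrew runs from (472,340) to (573,300), with its red mark on the left wing. Next I'll measure these.

```bash
python3 - <<'E'
from h import *
c,R,t=cam("top"); im=c["pixels"]; W=cloud(c,R,t)
hsv=cv2.cvtColor(im,cv2.COLOR_RGB2HSV).astype(int)
box=np.zeros((400,640),bool); box[165:250,340:450]=1
X,Y,Z=W[...,0],W[...,1],W[...,2]
d=box&(Z>.031)&(Z<.047)&(np.arange(640)[None]<398)&(hsv[...,1]<110)
vu=np.argwhere(d)
P=np.array([ray(c,R,t,u,v,.038)[:2] for v,u in vu],np.float32)
# keep largest comp via circle hull
hull=cv2.convexHull(P)[:,0]
for k in range(5):
    (cx,cy),_,_=cv2.fitEllipse(hull); r=np.hypot(*(hull-[cx,cy]).T); hull=hull[abs(r-.071)<.006]
print("wheel ell",cv2.fitEllipse(hull))
# hub cap dark
kn=box&(Z>.068)&(Z<.1)&(np.arange(400)[:,None]<200); vu=np.argwhere(kn)
print("knob",len(vu),[ (u,v,int(im[v,u,0]),int(Z[v,u]*1000)) for v,u in vu])
tp=box&(Z>.073)&(Z<.1)&(np.arange(640)[None]<400); 
sc=box&(Z>.072)&(Z<.1)&(np.arange(640)[None]>400); vu=np.argwhere(sc)
P=np.array([ray(c,R,t,u,v,.088)[:2] for v,u in vu],np.float32)
print("screw",len(vu),cv2.minAreaRect(P),P.mean(0),"zmed",np.median(Z[sc]))
red=box&((hsv[...,0]<6)|(hsv[...,0]>174))&(hsv[...,1]>170)&(np.arange(640)[None]>400)
vr=np.argwhere(red);print("red",[(u,v,W[v,u].round(3)) for v,u in vr])
K=[ray(c,R,t,u,v,.078)[:2] for v,u in np.argwhere(kn&(Z>.074))]
print("knobtop",np.mean(K,0))
for (u,v) in [(330+233/5.5,150+240/5)]: print("hub",ray(c,R,t,u,v,.044))
for (u,v) in [(330+270/5.5,150+140/5)]: print("knob eye",ray(c,R,t,u,v,.078))
for (u,v) in [(330+472/5.5,150+338/5),(330+573/5.5,150+300/5)]: print("wing eye",ray(c,R,t,u,v,.088))
# base corners
for (u,v) in [(150,108),(632,262),(560,472),(70,308)]: print("corner",ray(c,R,t,330+u/5.5,150+v/5,.016)[:2])
cv2.imwrite("pics/c2.png",cv2.resize(im[200:230,405:440,::-1],None,fx=20,fy=20,interpolation=cv2.INTER_NEAREST))
E
```

```text
wheel ell ((0.5524144768714905, -0.2261950969696045), (0.13937148451805115, 0.14304061233997345), 154.06997680664062)
knob 62 [(np.int64(444), np.int64(165), 100, 75), (np.int64(445), np.int64(165), 105, 82), (np.int64(446), np.int64(165), 139, 84), (np.int64(447), np.int64(165), 159, 89), (np.int64(448), np.int64(165), 162, 85), (np.int64(449), np.int64(165), 162, 84), (np.int64(444), np.int64(166), 95, 74), (np.int64(445), np.int64(166), 102, 83), (np.int64(446), np.int64(166), 115, 86), (np.int64(447), np.int64(166), 140, 86), (np.int64(448), np.int64(166), 157, 85), (np.int64(449), np.int64(166), 161, 86), (np.int64(444), np.int64(167), 83, 76), (np.int64(445), np.int64(167), 96, 76), (np.int64(446), np.int64(167), 101, 78), (np.int64(447), np.int64(167), 113, 88), (np.int64(448), np.int64(167), 129, 82), (np.int64(449), np.int64(167), 134, 88), (np.int64(443), np.int64(168), 71, 70), (np.int64(445), np.int64(168), 84, 70), (np.int64(446), np.int64(168), 94, 70), (np.int64(447), np.int64(168), 97, 77), (np.int64(448), np.int64(168), 99, 79), (np.int64(449), np.int64(168), 99, 77)
[... 1810 characters left out ...]
 0.502, -0.346,  0.089])), (np.int64(420), np.int64(215), array([ 0.499, -0.343,  0.093])), (np.int64(421), np.int64(215), array([ 0.499, -0.346,  0.091])), (np.int64(422), np.int64(215), array([ 0.499, -0.349,  0.089])), (np.int64(421), np.int64(216), array([ 0.497, -0.346,  0.09 ])), (np.int64(422), np.int64(216), array([ 0.497, -0.348,  0.09 ]))]
knobtop [ 0.61258197 -0.31610088]
hub [ 0.55099027 -0.22711399  0.044     ]
knob eye [ 0.59886342 -0.24186575  0.078     ]
wing eye [ 0.49284992 -0.33282534  0.088     ]
wing eye [ 0.51260282 -0.38082434  0.088     ]
corner [ 0.63045532 -0.18937391]
corner [ 0.54349929 -0.43063925]
corner [ 0.42795386 -0.38972389]
corner [ 0.5175246  -0.14803603]
```

View pics/c2.png

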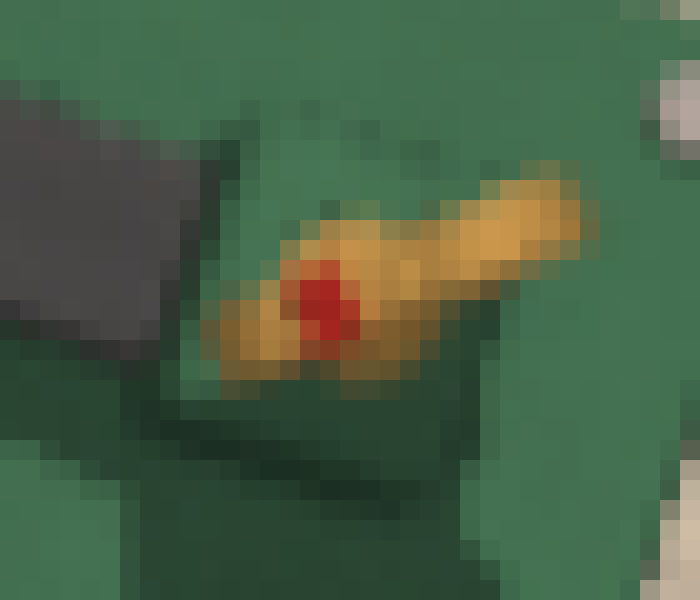

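Emit:
step_arm --targets '[[[1,0,0,0,0.84],[1,0,0,0,0.84],[1,0,0,0,0.84],[1,0,0,0,0.84],[1,0,0,0,0.84],[1,0,0,0,0]]]' --squeeze 40

```text
time: 0.7
eef_pos: [0.242, -0.6299, 0.231]
tcp_rot: [1.0, -0.0, -0.0, -0.0]
contact_force: [0.8, 0.4, -0.7]
opening: 0.997
```

```bash
python3 - <<'E'
from h import *
W=np.load("W.npy"); Z=W[...,2]
for n,(v0,v1,u0,u1) in dict(lid=(165,205,240,325),dye=(155,182,430,458),bees=(233,260,375,405)).items():
    w=W[v0:v1,u0:u1].reshape(-1,3); h={'lid':.1,'dye':.04,'bees':.012}[n]; w=w[(w[:,2]>h)&(w[:,2]<.3)]; print(n,w.min(0),w.max(0))
c,R,t=cam("scene"); print(-R.T@t)
for p in [(.599,-.243,.078),(.552,-.226,.044),(.504,-.357,.088)]: print(proj(c,R,t,p))
E
```

```text
lid [ 0.54666731 -0.09259409  0.10002715] [0.60429945 0.10299268 0.20049634]
dye [ 0.61719293 -0.44076992  0.04058061] [ 0.65312702 -0.40562781  0.09027164]
bees [ 0.39389173 -0.31538998  0.01296641] [ 0.45904271 -0.245895    0.02860902]
[-0.31650645  0.45032304  0.94801833]
[350.84226539 172.60898427]
[355.51565613 192.97473837]
[404.65824407 172.88745133]
```

Emit:
step_arm --targets '[[[1,0.4,-0.4,0,0],[1,0.64,-0.69,0,0],[1,0.64,-0.69,0,0],[1,0.64,-0.69,0,0],[1,0.64,-0.69,0,0],[1,0.3,-0.3,0,0],[1,0,0,0,0]]]'

```text
time: 1.33
eef_pos: [0.375, -0.4886, 0.2314]
tcp_rot: [1.0, 0.003, 0.0, -0.0]
contact_force: [0.3, 0.2, -0.3]
opening: 1.002
```

```bash
python3 - <<'E'
from h import *
print(get_state()["qpos"])
for n in("scene","top"):
    c,R,t=cam(n); cv2.imwrite(f"pics/{n}1.png",c["pixels"][:,:,::-1])
E
```

```text
[-1.08116806e+00  1.58285756e-01  1.72779459e+00  1.17981297e-03
  1.25603816e+00  4.82559453e-01]
```

View pics/scene1.png

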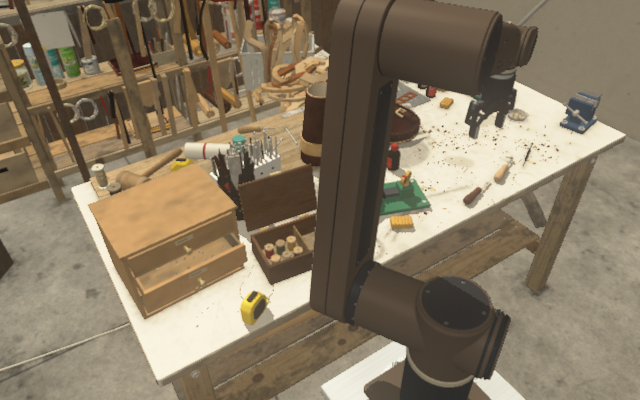

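The screw is now visible in the scene view at about (405,178). The wheel is still hidden by the arm.

```bash
python3 - <<'E'
from h import *
c,R,t=cam("scene"); im=c["pixels"]; W=cloud(c,R,t)
cv2.imwrite("pics/c3.png",cv2.resize(im[160:215,375:435,::-1],None,fx=10,fy=10,interpolation=cv2.INTER_NEAREST))
hsv=cv2.cvtColor(im,cv2.COLOR_RGB2HSV).astype(int)
m=(W[...,2]>.066)&(W[...,2]<.1)&(abs(W[...,0]-.504)<.035)&(abs(W[...,1]+.357)<.035)
w=W[m]; print(len(w),w.min(0),w.max(0),np.percentile(w,[2,98],axis=0))
t2=w[w[:,2]>.08]; print(cv2.minAreaRect(t2[:,:2].astype(np.float32)), t2.mean(0))
print(cv2.fitLine(t2[:,:2].astype(np.float32),cv2.DIST_HUBER,0,.001,.001).ravel())
for p in [(.504,-.357,.088),(.504,-.357,.06)]: print(proj(c,R,t,p))
E
```

```text
90 [ 0.48799763 -0.3840404   0.06612174] [ 0.51263401 -0.33539731  0.09031748] [[ 0.48843771 -0.38220998  0.06617217]
 [ 0.51014403 -0.33566209  0.08872298]]
((0.5012310743331909, -0.36056116223335266), (0.011207221075892448, 0.046455491334199905), 24.561498641967773) [ 0.49920417 -0.35681003  0.08487859]
[ 0.4141605  -0.9102039   0.49968642 -0.357941  ]
[404.65824407 172.88745133]
[403.71228037 180.87323922]
```

View pics/c3.png

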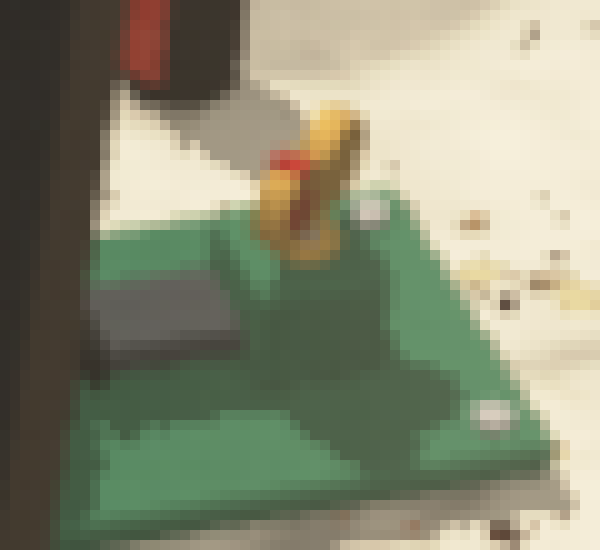

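Emit:
step_arm --targets '[[[1,0.6,-0.6,0,0],[1,0.64,-0.69,0,0],[1,0.64,-0.69,0,0],[1,0.64,-0.69,0,0],[1,0.64,-0.69,0,0],[1,0.64,-0.69,0,0],[1,0.64,-0.69,0,0],[1,0.64,-0.69,0,0],[1,0.52,-0.69,0,0],[1,0,0,0,0]]]'

```text
time: 2.32
eef_pos: [0.5989, -0.2437, 0.2311]
tcp_rot: [1.0, 0.002, 0.001, -0.001]
contact_force: [-0.5, -0.4, 0.4]
opening: 1.0
```

```bash
python3 - <<'E'
from h import *
print(get_state()["qpos"],get_state()["eef_pos"])
for n in("scene","top"):
    c,R,t=cam(n); cv2.imwrite(f"pics/{n}2.png",c["pixels"][:,:,::-1])
E
```

```text
[-0.54399024  0.22471644  1.65138419  0.00238515  1.26530231  1.0217243 ] [ 0.59892806 -0.24368685  0.23113108]
```

View pics/scene2.png

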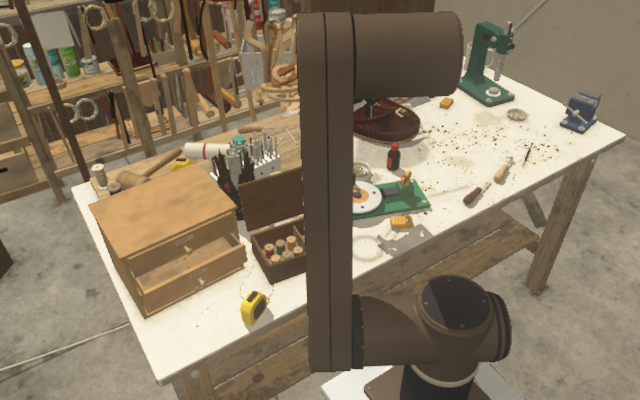

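View pics/top2.png

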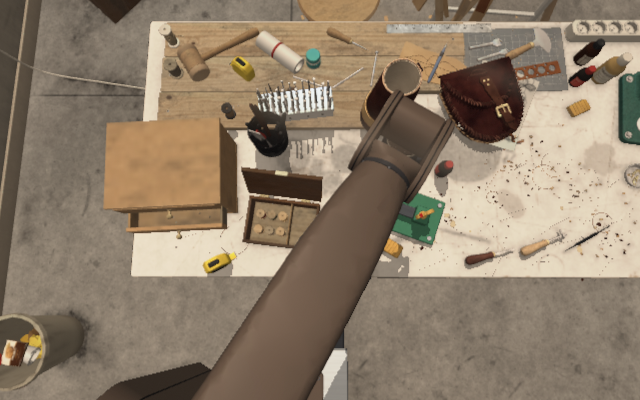

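The scene view gives a screw centre of about (0.503, -0.358) and a wing heading of about 113°, which agrees with the top view. The knob is under the hand in both views, so I'll descend and grip it.

Emit:
step_arm --targets '[[[1,0,-0.03,0.5,0],[1,0,0,0.7,0],[1,0,0,0.8,0],[1,0,0,0.8,0],[1,0,0,0.7,0],[1,0,0,0.5,0],[1,0,0,0.3,0],[1,0,0,0.15,0],[1,0,0,0,0]]]'

```text
time: 3.17
eef_pos: [0.5952, -0.2467, 0.0522]
tcp_rot: [1.0, -0.001, -0.001, -0.0]
contact_force: [0.2, -0.4, 0.3]
opening: 1.0
```

Emit:
step_arm --targets '[[[0,0,0,0,0],[0,0,0,0,0],[0,0,0,0,0],[0,0,0,0,0],[0,0,0,0,0],[0,0,0,0,0],[0,0,0,0,0],[0,0,0,0,0]]]' --squeeze 25

```text
time: 3.83
eef_pos: [0.5967, -0.2456, 0.0542]
tcp_rot: [1.0, 0.0, 0.0, 0.0]
contact_force: [-2.2, 0.4, 4.8]
opening: 0.195
```

Emit:
step_arm --targets '[[[0,0,0,0,0],[0,0,0,0,0],[0,0,0,0,0]]]'

```text
time: 4.08
eef_pos: [0.5967, -0.2457, 0.0542]
tcp_rot: [1.0, 0.0, 0.0, 0.0]
contact_force: [-2.5, 1.2, 6.4]
opening: 0.202
```

```bash
python3 - <<'E'
from h import *
for n in("scene","top"):
    s=get_state(); print(s["eef_pos"],s["contact_force"],s["wrist_torque"],s["opening"])
    c,R,t=cam(n); cv2.imwrite(f"pics/{n}3.png",c["pixels"][:,:,::-1])
    im=c["pixels"]; W=cloud(c,R,t)
    if n=="scene":cv2.imwrite("pics/c4.png",cv2.resize(im[120:230,330:450,::-1],None,fx=5,fy=5,interpolation=cv2.INTER_NEAREST))
E
```

```text
[ 0.59669008 -0.2456825   0.05418006] [-2.5176463   1.15156176  6.42413283] [ 0.17085601  0.27008761 -0.03175282] 0.2019392571085027
[ 0.59670532 -0.24569163  0.05418966] [-1.62828798  1.36339352  5.98780796] [ 0.21563913  0.24697955 -0.01075563] 0.20097655991327928
```

View pics/c4.png

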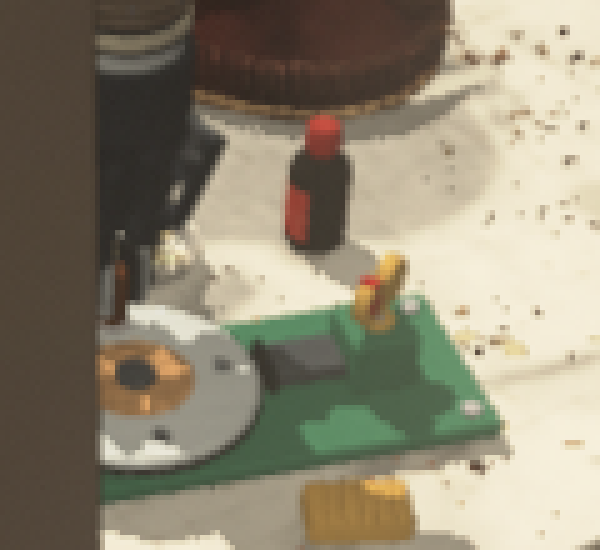

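View pics/top3.png

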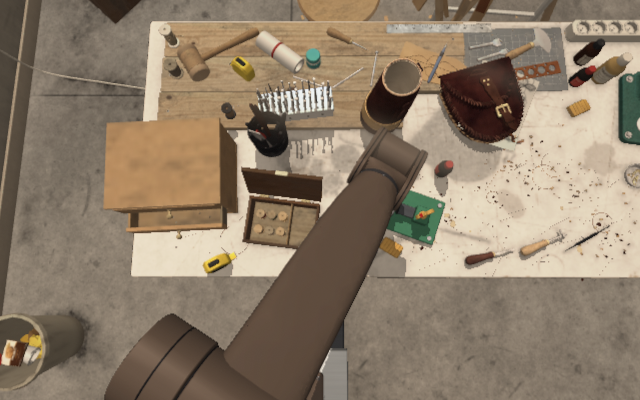

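The crop shows the dark knob between the fingers at about (118,280), with the bottle and wax untouched. I'll work out the circle rows next.

```bash
cat > circ.py <<'E'
import numpy as np
def rows(r,a0,n,step=10):
    a=np.radians(a0-step*np.arange(n+1)); x=np.round(r*np.cos(a)/.04,2); y=np.round(-r*np.sin(a)/.04,2)
    return [[float(round(p,2)),float(round(q,2))] for p,q in zip(np.diff(x),np.diff(y))]
E
python3 -c "
from circ import *
R=rows(.0495,-20.6,36)
for i in range(0,36,9): print(R[i:i+9])"
```

```text
[[-0.09, 0.19], [-0.13, 0.18], [-0.15, 0.15], [-0.18, 0.12], [-0.2, 0.09], [-0.21, 0.05], [-0.21, 0.02], [-0.22, -0.02], [-0.21, -0.06]]
[[-0.19, -0.09], [-0.18, -0.13], [-0.15, -0.15], [-0.12, -0.18], [-0.09, -0.2], [-0.05, -0.21], [-0.02, -0.21], [0.02, -0.22], [0.06, -0.21]]
[[0.09, -0.19], [0.13, -0.18], [0.15, -0.15], [0.18, -0.12], [0.2, -0.09], [0.21, -0.05], [0.21, -0.02], [0.22, 0.02], [0.21, 0.06]]
[[0.19, 0.09], [0.18, 0.13], [0.15, 0.15], [0.12, 0.18], [0.09, 0.2], [0.05, 0.21], [0.02, 0.21], [-0.02, 0.22], [-0.06, 0.21]]
```

Emit:
step_arm --targets '[[[0,-0.09,0.19,0,0],[0,-0.13,0.18,0,0],[0,-0.15,0.15,0,0],[0,-0.18,0.12,0,0],[0,-0.2,0.09,0,0],[0,-0.21,0.05,0,0],[0,-0.21,0.02,0,0],[0,-0.22,-0.02,0,0],[0,-0.21,-0.06,0,0],[0,0,0,0,0]]]' --squeeze 25

```text
time: 5.02
eef_pos: [0.5318, -0.2745, 0.0542]
tcp_rot: [1.0, 0.0, 0.0, 0.0]
contact_force: [1.2, 1.5, 5.0]
opening: 0.196
```

```bash
python3 - <<'E'
from h import *
s=get_state(); print(s["eef_pos"],s["contact_force"],s["opening"])
c,R,t=cam("scene"); im=c["pixels"]
cv2.imwrite("pics/c5.png",cv2.resize(im[120:230,330:450,::-1],None,fx=5,fy=5,interpolation=cv2.INTER_NEAREST))
E
```

```text
[ 0.53175334 -0.27446469  0.05417766] [1.15158706 1.46769466 4.97018681] 0.19602496994052196
```

View pics/c5.png

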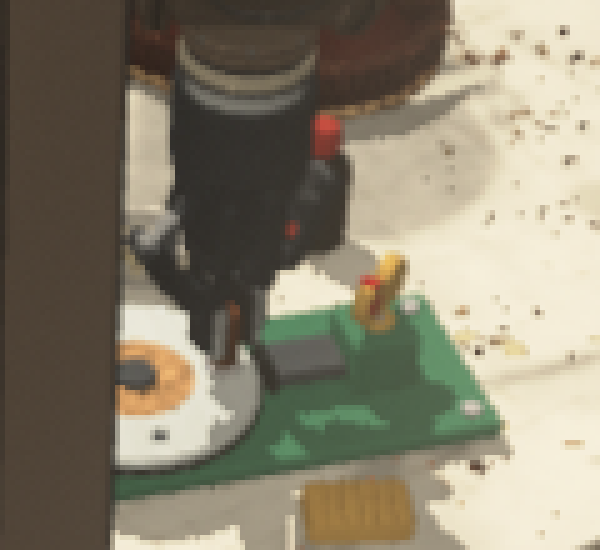

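The knob is between the fingers at crop (232,330). The wheel has turned with it by about 90°, and side forces are only 1–2 N. I'll continue.

Emit:
step_arm --targets '[[[0,-0.19,-0.09,0,0],[0,-0.18,-0.13,0,0],[0,-0.15,-0.15,0,0],[0,-0.12,-0.18,0,0],[0,-0.09,-0.2,0,0],[0,-0.05,-0.21,0,0],[0,-0.02,-0.21,0,0],[0,0.02,-0.22,0,0],[0,0.06,-0.21,0,0],[0,0,0,0,0]]]'

```text
time: 5.9
eef_pos: [0.5034, -0.2095, 0.0541]
tcp_rot: [1.0, 0.001, 0.0, 0.0]
contact_force: [-1.2, 1.5, 7.9]
opening: 0.198
```

Emit:
step_arm --targets '[[[0,0.09,-0.19,0,0],[0,0.13,-0.18,0,0],[0,0.15,-0.15,0,0],[0,0.18,-0.12,0,0],[0,0.2,-0.09,0,0],[0,0.21,-0.05,0,0],[0,0.21,-0.02,0,0],[0,0.22,0.02,0,0],[0,0.21,0.06,0,0],[0,0,0,0,0]]]'

```text
time: 6.73
eef_pos: [0.5689, -0.1817, 0.0541]
tcp_rot: [1.0, 0.0, 0.001, 0.0]
contact_force: [0.6, 2.2, 7.6]
opening: 0.198
```

Emit:
step_arm --targets '[[[0,0.19,0.09,0,0],[0,0.18,0.13,0,0],[0,0.15,0.15,0,0],[0,0.12,0.18,0,0],[0,0.09,0.2,0,0],[0,0.05,0.21,0,0],[0,0.02,0.21,0,0],[0,-0.02,0.22,0,0],[0,-0.06,0.21,0,0],[0,0,0,0,0]]]'

```text
time: 7.57
eef_pos: [0.5959, -0.2475, 0.0542]
tcp_rot: [1.0, -0.0, 0.0, 0.001]
contact_force: [0.9, -1.1, 5.9]
opening: 0.196
```

```bash
python3 - <<'E'
from h import *
s=get_state(); print(s["eef_pos"],s["contact_force"],s["opening"])
c,R,t=cam("scene"); im=c["pixels"]
cv2.imwrite("pics/c6.png",cv2.resize(im[120:230,330:450,::-1],None,fx=5,fy=5,interpolation=cv2.INTER_NEAREST))
E
```

```text
[ 0.59589009 -0.24750464  0.05417728] [ 0.86676184 -1.0957882   5.93077149] 0.19608109132880377
```

View pics/c6.png

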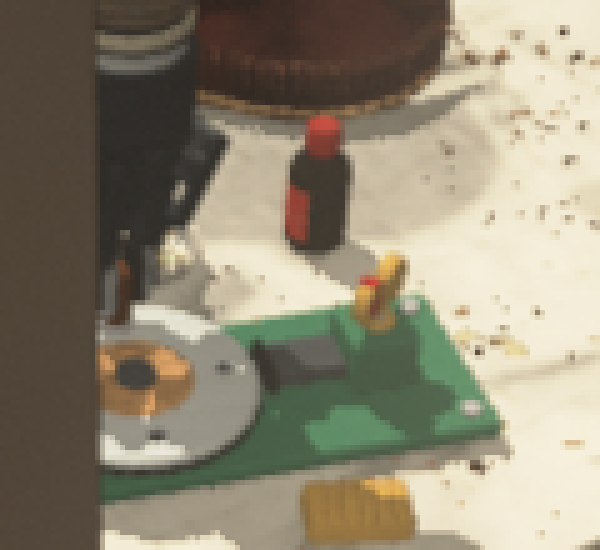

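Emit:
step_arm --targets '[[[0,0,0,0,0],[0,0,0,0,0],[0,0,0,0,0],[0,0,0,0,0]]]'

```text
time: 7.95
eef_pos: [0.5964, -0.2464, 0.0542]
tcp_rot: [1.0, 0.0, 0.001, 0.001]
contact_force: [1.5, -0.8, 5.8]
opening: 0.197
```

Emit:
step_arm --targets '[[[1,0,0,0,0],[1,0,0,0,0],[1,0,0,0,0],[1,0,0,0,0],[1,0,0,0,0],[1,0,0,-0.5,0],[1,0,0,-0.8,0],[1,0,0,-0.8,0],[1,0,0,-0.7,0],[1,0,0,-0.2,0]]]'

```text
time: 8.78
eef_pos: [0.5987, -0.2469, 0.1793]
tcp_rot: [1.0, 0.0, 0.004, 0.002]
contact_force: [0.3, 0.9, 0.8]
opening: 0.997
```

Emit:
step_arm --targets '[[[1,-0.3,0.4,0,-0.94],[1,0,0,0,-0.94],[1,0,0,0,-0.94],[1,0,0,0,-0.94],[1,0,0,0,-0.94],[1,0,0,0,-0.94],[1,0,0,0,-0.94],[1,0,0,0,-0.94],[1,0,0,0,-0.94],[1,0,0,0,-0.94]]]'

```text
time: 9.62
eef_pos: [0.5838, -0.2612, 0.1719]
tcp_rot: [0.916, 0.401, -0.001, -0.001]
contact_force: [0.1, -0.3, -0.2]
opening: 1.002
```

Emit:
step_arm --targets '[[[1,0,0,0,-0.94],[1,0,0,0,-0.94],[1,0,0,0,-0.94],[1,0,0,0,-0.94],[1,0,0,0,-0.94],[1,0,0,0,-0.94],[1,0,0,0,-0.94],[1,0,0,0,-0.94],[1,0,0,0,-0.94],[1,0,0,0,-0.94]]]'

```text
time: 10.45
eef_pos: [0.5838, -0.2612, 0.1719]
tcp_rot: [0.68, 0.733, -0.0, -0.001]
contact_force: [0.2, 0.2, -0.3]
opening: 0.997
```

Emit:
step_arm --targets '[[[1,0,0,0,-0.94],[1,0,0,0,-0.94],[1,0,0,0,-0.94],[1,0,0,0,-0.94],[1,0,0,0,0],[1,0,0,0,0],[1,0,0,0,0]]]'

```text
time: 11.03
eef_pos: [0.5841, -0.2614, 0.1726]
tcp_rot: [0.554, 0.833, -0.0, -0.001]
contact_force: [0.5, -0.9, -0.0]
opening: 1.0
```

```bash
python3 - <<'E'
from h import *
from scipy.spatial.transform import Rotation as Ro
s=get_state(); print(s["time"],s["eef_pos"],s["qpos"])
M=Ro.from_quat(s["tcp_rot"]).as_matrix(); print(M, np.degrees(np.arctan2(M[1,0],M[0,0])))
print("shift units",(M.T@(np.array([.502,-.359,.06])-s["eef_pos"]))/.04)
for n in("scene","top"):
    c,R,t=cam(n); cv2.imwrite(f"pics/{n}7.png",c["pixels"][:,:,::-1])
E
```

```text
11.0333 [ 0.58412115 -0.26141862  0.1726462 ] [-5.79132684e-01  2.62434626e-01  1.71660102e+00 -1.13374216e-05
  1.16358499e+00 -9.75601724e-01]
[[-3.86167472e-01  9.22428281e-01 -8.66051257e-04]
 [ 9.22428300e-01  3.86168000e-01  5.53897887e-04]
 [ 8.45372358e-04 -5.84972842e-04 -9.99999472e-01]] 112.71624608488632
shift units [-1.45986342 -2.83419469  2.81658025]
```

View pics/scene7.png

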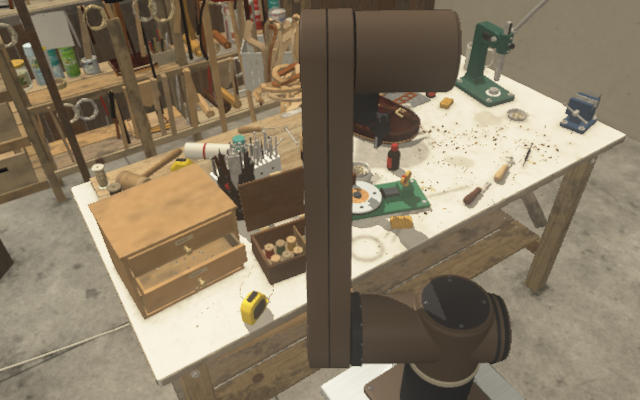

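View pics/top7.png

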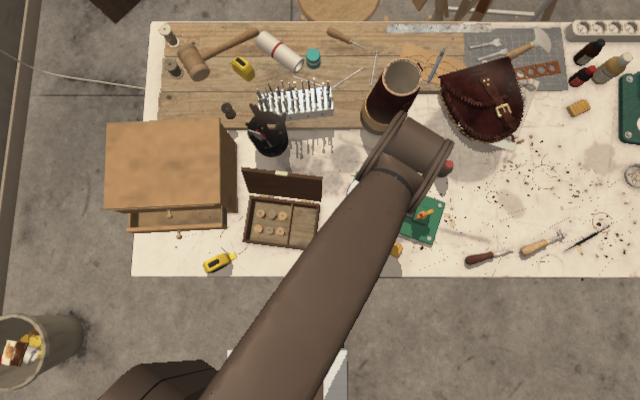

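Emit:
step_arm --targets '[[[1,-0.24,-0.47,0,0],[1,-0.24,-0.47,0,0],[1,-0.24,-0.47,0,0],[1,-0.24,-0.47,0,0],[1,-0.25,-0.47,0,0],[1,-0.25,-0.47,0,0],[1,0,0,0,0],[1,0,0,0,0],[1,0,0,0,0],[1,0,0,0,0]]]'

```text
time: 11.97
eef_pos: [0.5036, -0.3584, 0.1733]
tcp_rot: [0.553, 0.833, 0.0, -0.0]
contact_force: [-0.1, -0.1, -0.0]
opening: 0.996
```

```bash
python3 - <<'E'
from h import *
s=get_state(); print(s["time"],s["eef_pos"])
for n,b in(("scene",(110,230,330,450)),("top",(150,270,330,470))):
    c,R,t=cam(n); im=c["pixels"]
    cv2.imwrite(f"pics/{n}8.png",cv2.resize(im[b[0]:b[1],b[2]:b[3],::-1],None,fx=4.5,fy=4.5,interpolation=cv2.INTER_NEAREST))
E
```

```text
11.9667 [ 0.50361403 -0.35835064  0.17325949]
```

View pics/scene8.png

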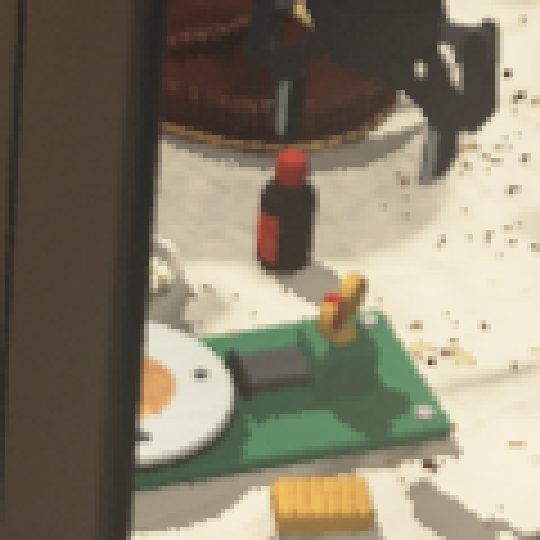

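View pics/top8.png

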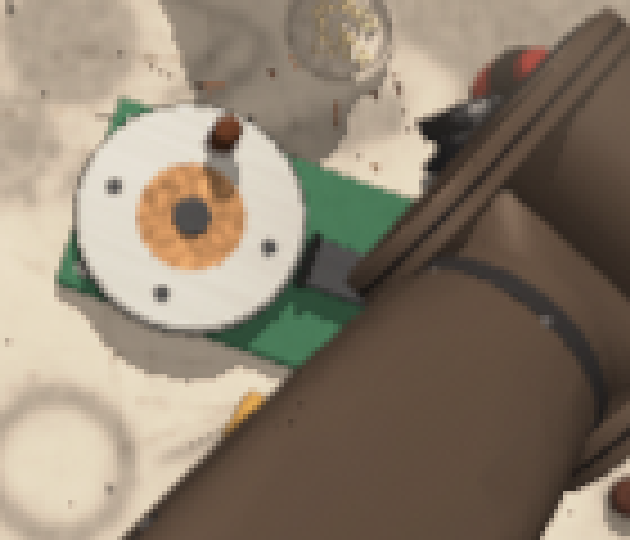

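The knob is back close to its starting place. I'll compare its position with the first picture.

```bash
python3 - <<'E'
from h import *
c,R,t=cam("top"); im1=c["pixels"]; im0=np.load("top0.npy")
def f(im):
    h=cv2.cvtColor(im,cv2.COLOR_RGB2HSV).astype(int)[170:190,368:392]; m=(h[...,1]>110)&(h[...,2]<140)&(((h[...,0]<12)|(h[...,0]>170)))
    vu=np.argwhere(m)+[170,368]; v,u=vu.mean(0); a=[ray(c,R,t,x,y,.07)[:2] for y,x in vu]; return len(vu),u,v,np.mean(a,0)
a,b=f(im0),f(im1); print(a,b)
# holes as wheel marks
from numpy import *
C=array([.552,-.2262])
for im in(im0,im1):
    h=cv2.cvtColor(im,cv2.COLOR_RGB2HSV).astype(int); m=((h[...,2]<130)&(h[...,1]<80)).astype(uint8)[185:225,345:400]
    n,l,s,ce=cv2.connectedComponentsWithStats(m)
    for i in range(1,n):
        if 3<s[i,4]<80:
            p=ray(c,R,t,ce[i][0]+345,ce[i][1]+185,.038)[:2]-C; print(s[i,4],hypot(*p).round(4),degrees(arctan2(p[1],p[0])).round(1),end=' | ')
    print()
E
```

```text
(33, np.float64(378.90909090909093), np.float64(179.06060606060606), array([ 0.5977113 , -0.24238792])) (33, np.float64(379.5151515151515), np.float64(179.21212121212122), array([ 0.59730226, -0.2439889 ]))
22 0.0376 -32.8 | 4 0.05 69.1 | 49 0.0019 -52.8 | 7 0.0499 -109.2 | 8 0.0495 161.1 | 
8 0.0779 -63.0 | 5 0.0493 67.0 | 50 0.0019 -46.0 | 4 0.0712 -88.8 | 5 0.0715 98.9 | 7 0.0498 -111.7 | 6 0.0498 159.2 |
```

The overshoot is about 2°, or 2 mm at the knob, which is fine. Next is the descent onto the screw.

Emit:
step_arm --targets '[[[1,0,-0.04,0.4,0],[1,0,0,0.5,0],[1,0,0,0.5,0],[1,0,0,0.5,0],[1,0,0,0.4,0],[1,0,0,0.3,0],[1,0,0,0.2,0],[1,0,0,0,0],[1,0,0,0,0]]]'

```text
time: 12.87
eef_pos: [0.5018, -0.3597, 0.0615]
tcp_rot: [0.553, 0.833, 0.0, 0.0]
contact_force: [-0.2, -0.5, 0.1]
opening: 0.999
```

Emit:
step_arm --targets '[[[0,0,0,0,0],[0,0,0,0,0],[0,0,0,0,0],[0,0,0,0,0],[0,0,0,0,0],[0,0,0,0,0],[0,0,0,0,0],[0,0,0,0,0],[0,0,0,0,0],[0,0,0,0,0]]]' --squeeze 25

```text
time: 13.7
eef_pos: [0.5036, -0.359, 0.0619]
tcp_rot: [0.554, 0.833, 0.002, 0.002]
contact_force: [5.4, 3.6, -0.1]
opening: 0.11
```

```bash
cat > v.py <<'E'
from h import *
import sys
from scipy.spatial.transform import Rotation as Ro
s=get_state(); M=Ro.from_quat(s["tcp_rot"]).as_matrix()
print(s["time"],s["eef_pos"],s["contact_force"],s["wrist_torque"],s["opening"],"head",np.degrees(np.arctan2(M[1,0],M[0,0])),"q6",s["qpos"][5])
print("force in tool",M.T@s["contact_force"])
if len(sys.argv)>1:
    c,R,t=cam("scene"); im=c["pixels"]
    cv2.imwrite(f"pics/{sys.argv[1]}.png",cv2.resize(im[130:230,350:450,::-1],None,fx=5.5,fy=5.5,interpolation=cv2.INTER_NEAREST))
E
python3 v.py g1
```

```text
13.7 [ 0.50361917 -0.3590203   0.06186466] [ 5.36181553  3.57535831 -0.08086123] [ 0.3996028  -0.80570626 -0.03805913] 0.11003342292574113 head 112.75728250475817 q6 -1.1844488728312252
force in tool [1.22302762 6.32703714 0.10768349]
```

View pics/g1.png

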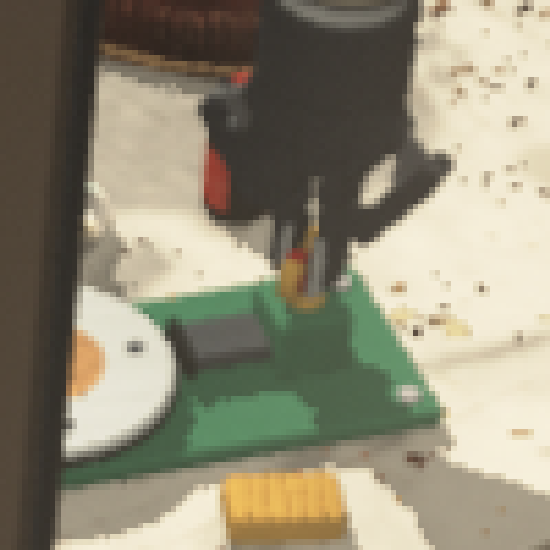

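The screw is gripped at g1 (300,270). The 6 N side load means the grip is about 1.8 mm off centre, so I'll recentre and then turn through the part that is certain to be free.

Emit:
step_arm --targets '[[[0,0,0.045,0,0],[0,0,0,0,0],[0,0,0,0,0]]]'

```text
time: 14.0
eef_pos: [0.5037, -0.359, 0.0619]
tcp_rot: [0.553, 0.833, 0.0, 0.0]
contact_force: [0.9, 2.7, 2.2]
opening: 0.111
```

```bash
python3 v.py
```

```text
14.0 [ 0.50369874 -0.35900166  0.06186055] [0.8839501  2.67517329 2.23709851] [ 0.25467432 -0.10937862 -0.00808906] 0.1106912874347779 head 112.8108841877255 q6 -1.1819432118478237
force in tool [ 2.12260936  1.85383416 -2.23614804]
```

Emit:
step_arm --targets '[[[0,0,0,0,0.6],[0,0,0,0,0.6],[0,0,0,0,0.6],[0,0,0,0,0.6],[0,0,0,0,0.6],[0,0,0,0,0.6],[0,0,0,0,0.6],[0,0,0,0,0.6],[0,0,0,0,0],[0,0,0,0,0]]]'

```text
time: 14.83
eef_pos: [0.5039, -0.3589, 0.0618]
tcp_rot: [0.714, 0.7, 0.001, 0.001]
contact_force: [3.9, 4.0, 3.3]
opening: 0.112
```

```bash
python3 v.py g2
```

```text
14.8333 [ 0.50393503 -0.35890057  0.06184964] [3.93153367 3.98946948 3.2896913 ] [ 0.4544032  -0.43887531 -0.05991924] 0.11213823910529266 head 88.85717596469571 q6 -0.7642407758097025
force in tool [ 4.06797122  3.85669362 -3.28213605]
```

View pics/g2.png

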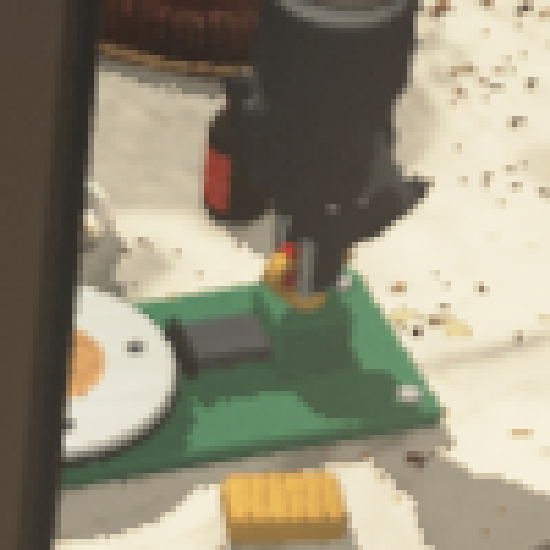

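The screw turns with the hand (24° so far, torque 0.06 N m). I'll relieve the side load and continue.

Emit:
step_arm --targets '[[[0,0.03,0.03,0,0.5],[0,0,0,0,0.6],[0,0,0,0,0.6],[0,0,0,0,0.6],[0,0,0,0,0.6],[0,0,0,0,0.6],[0,0,0,0,0.6],[0,0,0,0,0.5],[0,0,0,0,0],[0,0,0,0,0]]]'

```text
time: 15.72
eef_pos: [0.5042, -0.3589, 0.0618]
tcp_rot: [0.839, 0.544, -0.001, 0.001]
contact_force: [-1.0, -0.6, 3.5]
opening: 0.112
```

```bash
python3 v.py
```

```text
15.7167 [ 0.50423011 -0.35888937  0.06183043] [-1.04786028 -0.6129367   3.46488951] [-0.09927007  0.15725217 -0.06865611] 0.11183123675686532 head 65.90938683217875 q6 -0.3603984298112148
force in tool [-0.99282749 -0.70472342 -3.46364265]
```

Emit:
step_arm --targets '[[[0,0,0,0,0.4],[0,0,0,0,0.4],[0,0,0,0,0.4],[0,0,0,0,0.4],[0,0,0,0,0],[0,0,0,0,0]]]'

```text
time: 16.22
eef_pos: [0.5043, -0.3589, 0.0618]
tcp_rot: [0.875, 0.484, -0.0, 0.001]
contact_force: [-1.7, -2.3, 4.6]
opening: 0.108
```

```bash
python3 v.py
```

```text
16.2167 [ 0.5043313  -0.35889966  0.06184839] [-1.7187678  -2.30718318  4.63373309] [-0.2631      0.24153478 -0.05262186] 0.10847472371813965 head 57.915103378490635 q6 -0.2208018306742506
force in tool [-2.87493749 -0.22622295 -4.62950288]
```

Emit:
step_arm --targets '[[[0,-0.02,0,0,0.4],[0,0,0,0,0.4],[0,0,0,0,0.4],[0,0,0,0,0.4],[0,0,0,0,0],[0,0,0,0,0]]]'

```text
time: 16.72
eef_pos: [0.5044, -0.3589, 0.0618]
tcp_rot: [0.907, 0.422, 0.0, 0.001]
contact_force: [1.3, -0.2, 5.4]
opening: 0.111
```

```bash
python3 v.py
```

```text
16.7167 [ 0.50442564 -0.35893195  0.06180929] [ 1.34854548 -0.2084557   5.3646652 ] [ 0.00834159  0.030648   -0.03724806] 0.11123683711764876 head 49.9058799009527 q6 -0.08246923260275674
force in tool [ 0.70894163  1.17241151 -5.36325595]
```

Emit:
step_arm --targets '[[[0,0,0,0,0.4],[0,0,0,0,0.4],[0,0,0,0,0.4],[0,0,0,0,0.4],[0,0,0,0,0],[0,0,0,0,0]]]'

```text
time: 17.22
eef_pos: [0.5045, -0.359, 0.0618]
tcp_rot: [0.934, 0.358, 0.0, 0.001]
contact_force: [0.4, -0.9, 5.4]
opening: 0.112
```

```bash
python3 v.py
```

```text
17.2167 [ 0.50447396 -0.35896508  0.06180714] [ 0.41782154 -0.9478334   5.39637473] [-0.1280731  -0.04649682 -0.05088722] 0.11154800356988082 head 41.908545662247455 q6 0.05708384215594646
force in tool [-0.3210697   0.99217812 -5.39502734]
```

Emit:
step_arm --targets '[[[0,0,0,0,0.4],[0,0,0,0,0.4],[0,0,0,0,0.4],[0,0,0,0,0.4],[0,0,0,0,0],[0,0,0,0,0]]]'

```text
time: 17.72
eef_pos: [0.5045, -0.359, 0.0618]
tcp_rot: [0.956, 0.292, 0.0, 0.001]
contact_force: [1.6, -2.0, 4.4]
opening: 0.108
```

```bash
python3 v.py
```

```text
17.7167 [ 0.50450571 -0.35903805  0.06179687] [ 1.61669944 -2.032632    4.4493289 ] [-0.06866489 -0.10769597 -0.00640129] 0.10792946461336668 head 33.92419552918299 q6 0.19633286746687095
force in tool [ 0.20927415  2.59598296 -4.44510004]
```

Emit:
step_arm --targets '[[[0,0,0,0,0.4],[0,0,0,0,0.4],[0,0,0,0,0.4],[0,0,0,0,0.4],[0,0,0,0,0],[0,0,0,0,0]]]'

```text
time: 18.22
eef_pos: [0.5046, -0.3591, 0.0618]
tcp_rot: [0.974, 0.224, 0.001, 0.001]
contact_force: [1.8, -2.4, 5.5]
opening: 0.109
```

```bash
python3 v.py
```

```text
18.2167 [ 0.5045883  -0.35907698  0.0618226 ] [ 1.79325174 -2.4233855   5.51563889] [-0.22057217 -0.18156668 -0.01630518] 0.10942200285064964 head 25.936830056700735 q6 0.33577905514424006
force in tool [ 0.55713234  2.97336347 -5.5099487 ]
```

Emit:
step_arm --targets '[[[0,0,0.02,0,0.4],[0,0,0,0,0.4],[0,0,0,0,0.4],[0,0,0,0,0.4],[0,0,0,0,0],[0,0,0,0,0]]]'

```text
time: 18.72
eef_pos: [0.5046, -0.3592, 0.0618]
tcp_rot: [0.988, 0.156, 0.0, -0.0]
contact_force: [1.0, -0.6, 7.0]
opening: 0.106
```

```bash
python3 v.py g4
```

```text
18.7167 [ 0.50461721 -0.35920986  0.06181267] [ 1.02915176 -0.57816166  6.95503818] [ 0.08366172 -0.03430048 -0.04962566] 0.10550160613723424 head 17.933740349665825 q6 0.47496315869133415
force in tool [ 0.80468818  0.86603206 -6.95474268]
```

View pics/g4.png

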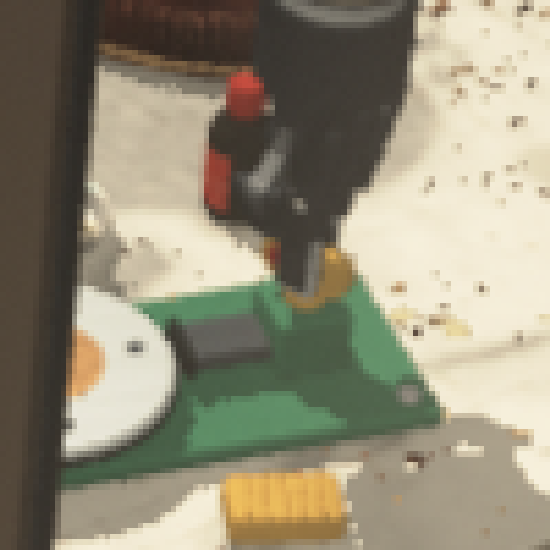

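Emit:
step_arm --targets '[[[0,0,0,0,0.4],[0,0,0,0,0.4],[0,0,0,0,0.4],[0,0,0,0,0.4],[0,0,0,0,0],[0,0,0,0,0]]]'

```text
time: 19.27
eef_pos: [0.5047, -0.3593, 0.0618]
tcp_rot: [0.996, 0.087, 0.0, -0.0]
contact_force: [0.2, -0.2, 5.9]
opening: 0.11
```

```bash
python3 v.py
```

```text
19.2667 [ 0.50467108 -0.35927637  0.0618036 ] [ 0.18333495 -0.16075998  5.86117895] [ 0.07540513 -0.10174452 -0.10223729] 0.11032639391458021 head 9.9336817242157 q6 0.6146195997580555
force in tool [ 0.15621737  0.18989037 -5.86109307]
```

The screw follows, with the bare wing now visible to the right of the fingers at g4 (340,270). I'll take smaller steps now.

Emit:
step_arm --targets '[[[0,0,0,0,0.4],[0,0,0,0,0.4],[0,0,0,0,0],[0,0,0,0,0]]]'

```text
time: 19.6
eef_pos: [0.5047, -0.3593, 0.0618]
tcp_rot: [0.999, 0.052, 0.0, 0.0]
contact_force: [0.1, -0.1, 6.5]
opening: 0.111
```

```bash
python3 v.py
```

```text
19.6 [ 0.50467491 -0.3593206   0.06178108] [ 0.05113014 -0.080293    6.47579179] [ 0.08313601 -0.11974451 -0.04447869] 0.11108588490853186 head 5.933090307266898 q6 0.6844045753780064
force in tool [ 0.04666142  0.08536723 -6.47576063]
```

Emit:
step_arm --targets '[[[0,0,0,0,0.4],[0,0,0,0,0.4],[0,0,0,0,0],[0,0,0,0,0]]]'

```text
time: 19.93
eef_pos: [0.5047, -0.3594, 0.0618]
tcp_rot: [1.0, 0.017, 0.0, 0.0]
contact_force: [1.2, -1.1, 6.1]
opening: 0.113
```

```bash
python3 v.py
```

```text
19.9333 [ 0.50468416 -0.35935802  0.06181624] [ 1.23656617 -1.08815964  6.05090663] [ 0.05276853 -0.01957949  0.01346829] 0.11299229980279124 head 1.9323785619591243 q6 0.7542271054076521
force in tool [ 1.2034567   1.12988605 -6.04993453]
```

Emit:
step_arm --targets '[[[0,0,0,0,0.4],[0,0,0,0,0.4],[0,0,0,0,0],[0,0,0,0,0]]]'

```text
time: 20.27
eef_pos: [0.5047, -0.3594, 0.0618]
tcp_rot: [1.0, -0.018, 0.0, 0.0]
contact_force: [1.3, -0.2, 5.7]
opening: 0.111
```

```bash
python3 v.py
```

```text
20.2667 [ 0.50469555 -0.3594296   0.06181917] [ 1.27214056 -0.21630369  5.71507522] [-0.04983836 -0.10174876 -0.06079374] 0.11123208348619389 head -2.0697205347446554 q6 0.8240360930938706
force in tool [ 1.28360622  0.17112367 -5.71404282]
```

Emit:
step_arm --targets '[[[0,0,0,0,0.4],[0,0,0,0,0.4],[0,0,0,0,0],[0,0,0,0,0]]]'

```text
time: 20.6
eef_pos: [0.5047, -0.3595, 0.0618]
tcp_rot: [0.999, -0.053, 0.0, 0.0]
contact_force: [0.3, 0.1, 6.7]
opening: 0.111
```

```bash
python3 v.py
```

```text
20.6 [ 0.50470801 -0.35945165  0.06181243] [0.34025945 0.07222806 6.715081  ] [-0.01328473 -0.12828618 -0.07621297] 0.11105990596831364 head -6.068369760275687 q6 0.8938313455165056
force in tool [ 0.33649104 -0.10661207 -6.71481302]
```

Emit:
step_arm --targets '[[[0,0,0,0,0.4],[0,0,0,0,0.4],[0,0,0,0,0],[0,0,0,0,0]]]'

```text
time: 20.93
eef_pos: [0.5047, -0.3595, 0.0618]
tcp_rot: [0.996, -0.088, 0.0, 0.0]
contact_force: [0.8, -0.9, 6.6]
opening: 0.105
```

```bash
python3 v.py
```

```text
20.9333 [ 0.50471097 -0.35951391  0.06182664] [ 0.75326335 -0.90970628  6.59728119] [-0.07400923 -0.10432666 -0.00540465] 0.10502375194646812 head -10.069294386071642 q6 0.963653478115703
force in tool [ 0.90682269  0.76546076 -6.59627415]
```

Emit:
step_arm --targets '[[[0,0,0,0,0.4],[0,0,0,0,0.4],[0,0,0,0,0],[0,0,0,0,0]]]'

```text
time: 21.27
eef_pos: [0.5047, -0.3596, 0.0618]
tcp_rot: [0.992, -0.122, 0.0, 0.0]
contact_force: [0.2, -0.5, 5.7]
opening: 0.109
```

```bash
python3 v.py
```

```text
21.2667 [ 0.50469066 -0.35956953  0.06181007] [ 0.16168178 -0.51909807  5.71505074] [-0.05864233 -0.08905286 -0.02681254] 0.10863801224247224 head -14.067863482427404 q6 1.033433491234518
force in tool [ 0.28835866  0.46559536 -5.71467225]
```

Emit:
step_arm --targets '[[[0,0,0,0,0.4],[0,0,0,0,0.4],[0,0,0,0,0],[0,0,0,0,0]]]'

```text
time: 21.6
eef_pos: [0.5047, -0.3596, 0.0618]
tcp_rot: [0.988, -0.157, 0.0, 0.0]
contact_force: [1.2, -1.0, 5.3]
opening: 0.11
```

```bash
python3 v.py g5
```

```text
21.6 [ 0.50470432 -0.35957255  0.06182754] [ 1.19954222 -0.95639255  5.34999037] [-0.0597752  -0.11303132 -0.03854598] 0.1099061876544355 head -18.07083495543345 q6 1.103314060006215
force in tool [ 1.44260884  0.5383173  -5.34837166]
```

View pics/g5.png

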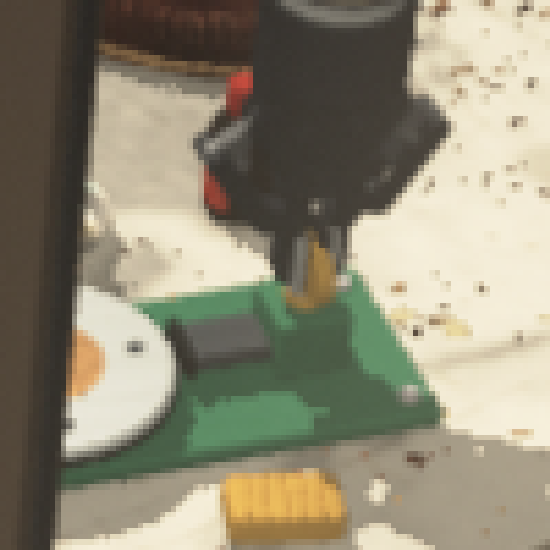

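The wing is still held between the fingers at g5 (320,270). The seat must be close now, because at most 2.4 rad was possible.

Emit:
step_arm --targets '[[[0,0,0,0,0.4],[0,0,0,0,0],[0,0,0,0,0]]]'

```text
time: 21.9
eef_pos: [0.5047, -0.3596, 0.0618]
tcp_rot: [0.985, -0.174, 0.0, 0.0]
contact_force: [0.7, -0.5, 5.9]
opening: 0.106
```

```bash
python3 v.py
```

```text
21.9 [ 0.50470452 -0.35961165  0.06180405] [ 0.70354774 -0.50784148  5.86079537] [-0.02576008 -0.09837174  0.00616234] 0.1058677314260982 head -20.034038962301018 q6 1.1377668364163007
force in tool [ 0.84077291  0.23839689 -5.85986968]
```

Emit:
step_arm --targets '[[[0,0,0,0,0.4],[0,0,0,0,0],[0,0,0,0,0]]]'

```text
time: 22.15
eef_pos: [0.5047, -0.3596, 0.0618]
tcp_rot: [0.982, -0.189, 0.0, 0.001]
contact_force: [1.1, -0.8, 5.5]
opening: 0.11
```

```bash
python3 v.py
```

```text
22.15 [ 0.50471904 -0.35964927  0.06180907] [ 1.1365742  -0.78694307  5.50891262] [-0.14253334 -0.18773962  0.66545628] 0.10957485240512815 head -21.827717001774296 q6 1.1701366528891899
force in tool [ 1.35265374  0.31556842 -5.50726275]
```

Emit:
step_arm --targets '[[[0,0,0,0,0.4],[0,0,0,0,0],[0,0,0,0,0]]]'

```text
time: 22.4
eef_pos: [0.5047, -0.3597, 0.0618]
tcp_rot: [0.979, -0.205, 0.0, 0.001]
contact_force: [1.0, -1.4, 5.5]
opening: 0.109
```

```bash
python3 v.py
```

```text
22.4 [ 0.504693   -0.35968449  0.06182918] [ 1.04440181 -1.38675005  5.46415062] [-0.12214874 -0.29110891  1.04523229] 0.1094740631623474 head -23.69453011968527 q6 1.2034239694442628
force in tool [ 1.51789583  0.86130694 -5.46122106]
```

Hard stop found: the torque jumped to 0.67 and then 1.05 N m, with contact at a heading of about -20°. The screw is seated, so I'll back off 90° to a heading of +70°.

Emit:
step_arm --targets '[[[0,0,0,0,-0.6],[0,0,0,0,-0.6],[0,0,0,0,-0.6],[0,0,0,0,-0.6],[0,0,0,0,-0.6],[0,0,0,0,-0.6],[0,0,0,0,-0.6],[0,0,0,0,-0.6],[0,0,0,0,-0.6],[0,0,0,0,-0.6]]]'

```text
time: 23.23
eef_pos: [0.5047, -0.3593, 0.0618]
tcp_rot: [0.999, 0.053, 0.0, -0.0]
contact_force: [1.2, -1.4, 6.7]
opening: 0.11
```

```bash
python3 v.py
```

```text
23.2333 [ 0.50466388 -0.35933717  0.0618044 ] [ 1.22751252 -1.43147343  6.65906894] [ 0.09393075 -0.03742521 -0.02615202] 0.10984049792736922 head 6.074593045038823 q6 0.6818328559679557
force in tool [ 1.07365517  1.55326888 -6.65835735]
```

Emit:
step_arm --targets '[[[0,0,0,0,-0.6],[0,0,0,0,-0.6],[0,0,0,0,-0.6],[0,0,0,0,-0.6],[0,0,0,0,-0.6],[0,0,0,0,-0.6],[0,0,0,0,-0.6],[0,0,0,0,-0.6],[0,0,0,0,-0.6],[0,0,0,0,-0.6]]]'

```text
time: 24.07
eef_pos: [0.5045, -0.359, 0.0618]
tcp_rot: [0.951, 0.31, 0.0, -0.0]
contact_force: [0.4, 0.3, 6.9]
opening: 0.106
```

Emit:
step_arm --targets '[[[0,0,0,0,-0.6],[0,0,0,0,-0.6],[0,0,0,0,-0.6],[0,0,0,0,-0.6],[0,0,0,0,-0.6],[0,0,0,0,-0.6],[0,0,0,0,-0.6],[0,0,0,0,-0.6],[0,0,0,0,-0.6],[0,0,0,0,-0.6]]]'

```text
time: 24.9
eef_pos: [0.5042, -0.3589, 0.0618]
tcp_rot: [0.838, 0.545, -0.0, -0.001]
contact_force: [-0.3, 0.2, 8.2]
opening: 0.109
```

Emit:
step_arm --targets '[[[0,0,0,0,-0.6],[0,0,0,0,-0.2],[0,0,0,0,0],[0,0,0,0,0],[0,0,0,0,0]]]'

```text
time: 25.32
eef_pos: [0.5042, -0.3589, 0.0618]
tcp_rot: [0.819, 0.573, -0.0, -0.001]
contact_force: [-0.1, 1.1, 8.0]
opening: 0.107
```

```bash
python3 v.py g6; python3 - <<'E'
from h import *
c,R,t=cam("scene"); W=cloud(c,R,t); hsv=cv2.cvtColor(c["pixels"],cv2.COLOR_RGB2HSV).astype(int)
m=(W[...,2]>.058)&(W[...,2]<.095)&(abs(W[...,0]-.5047)<.04)&(abs(W[...,1]+.3595)<.04)&(hsv[...,1]>120)
for v,u in np.argwhere(m): print(u,v,hsv[v,u],W[v,u].round(3))
E
```

```text
25.3167 [ 0.50418428 -0.35887882  0.06179477] [-0.10270339  1.12200958  7.95915687] [0.17885015 0.19890865 0.03568163] 0.10709466386581493 head 69.98566813855402 q6 -0.4330811061223002
force in tool [ 1.02404103 -0.49080523 -7.95789431]
401 173 [  3 146 182] [ 0.51  -0.349  0.088]
402 173 [  4 154 144] [ 0.507 -0.35   0.089]
400 174 [  8 159 186] [ 0.509 -0.345  0.086]
401 174 [  3 184 197] [ 0.506 -0.345  0.088]
402 174 [  3 167 176] [ 0.505 -0.349  0.087]
398 175 [ 19 121 203] [ 0.512 -0.34   0.083]
399 175 [ 19 145 225] [ 0.506 -0.338  0.088]
400 175 [ 16 161 215] [ 0.508 -0.344  0.083]
401 175 [  3 173 161] [ 0.504 -0.344  0.086]
402 175 [  3 154 142] [ 0.501 -0.345  0.087]
412 175 [ 18 122 123] [ 0.491 -0.373  0.082]
413 175 [ 19 123 124] [ 0.49  -0.376  0.081]
398 176 [ 19 151 218] [ 0.511 -0.34   0.08 ]
399 176 [ 20 153 226] [ 0.506 -0.339  0.084]
400 176 [ 18 152 191] [ 0.501 -0.338  0.087]
401 176 [ 11 144 131] [ 0.501 -0.342  0.086]
412 176 [ 18 134 139] [ 0.491 -0.373  0.079]
413 176 [ 19 131 138] [ 0.493 -0.379  0.075]
398 177 [ 19 153 207] [ 0.507 -0.337  0.08 ]
399 177 
[... 506 characters left out ...]
8] [ 0.488 -0.376  0.072]
397 179 [ 19 125 167] [ 0.514 -0.341  0.067]
398 179 [ 18 142 149] [ 0.504 -0.335  0.076]
399 179 [ 14 139 130] [ 0.504 -0.338  0.075]
400 179 [  6 145 120] [ 0.503 -0.341  0.075]
401 179 [  4 147 116] [ 0.5   -0.342  0.076]
412 179 [ 19 132 137] [ 0.491 -0.375  0.067]
398 180 [ 18 138 140] [ 0.506 -0.337  0.071]
399 180 [ 14 140 129] [ 0.503 -0.338  0.072]
400 180 [  4 147 116] [ 0.502 -0.341  0.071]
401 180 [  5 144 113] [ 0.509 -0.351  0.062]
399 181 [ 17 137 134] [ 0.504 -0.339  0.068]
400 181 [ 12 142 126] [ 0.506 -0.345  0.064]
401 181 [ 13 135 121] [ 0.502 -0.345  0.066]
400 182 [ 20 126 130] [ 0.506 -0.345  0.06 ]
401 182 [ 17 137 136] [ 0.503 -0.346  0.061]
```

View pics/g6.png

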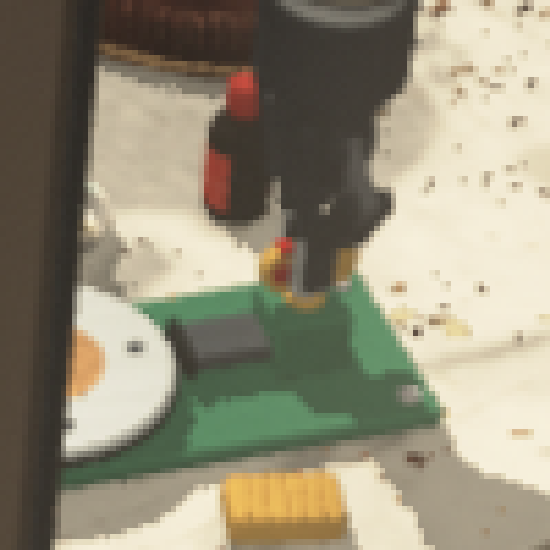

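The red wing is visible left of the fingers at g6 (283,250) and the screw is still gripped. Its measured heading is about 68–70°, a quarter turn off the seat. Before handing in I'll check the wheel and the loose items.

```bash
python3 - <<'E'
from h import *
c,R,t=cam("top"); im=c["pixels"]
cv2.imwrite("pics/top9.png",cv2.resize(im[140:270,330:470,::-1],None,fx=4.5,fy=4.5))
E
```

```text
(no output)
```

View pics/top9.png

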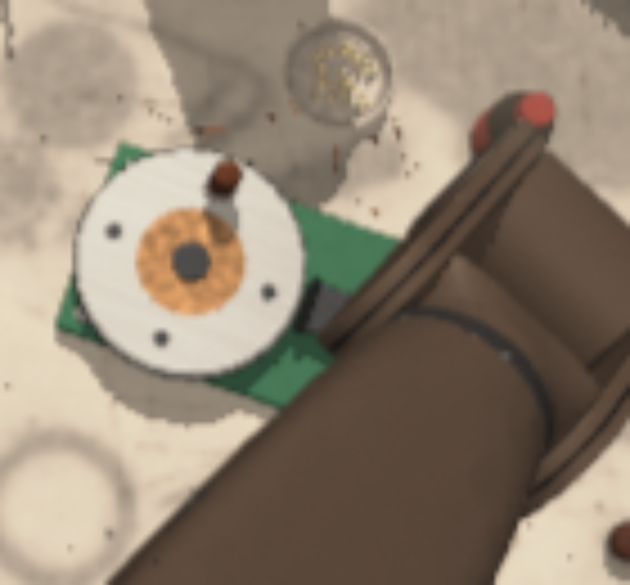

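The knob is at its start position (225,178). The dish (340,70) and bottle (510,115) have not moved, and the wax was unchanged in the scene view. I'm handing in.

```bash
python3 -c "
from plant import *
print(sign_off()); s=get_state(); print(s['time'],s['opening'])"
```

```text
the job is handed in; nothing more can be done
None
the job is handed in; nothing more can be done
```

I did both jobs in the order asked and handed in at about 25 s, with the thumbscrew still gripped between the fingers; no verdict was reported.

- **Wheel:** I led the knob one full turn clockwise and let go. Compared with the first picture it ended about 2 mm (roughly 2°) past its start, and I did not correct that.
- **Thumbscrew seating:** It turned clockwise about 133° until the wrist torque jumped from about 0.05 to 1.05 N m, which I took as the hard stop. The contact was at a tool heading of about -20°.
- **Back-off:** I then turned it anticlockwise to a tool heading of +70.0°, a quarter turn from the stop. A rough camera reading of the wings gave about 68°. The hand went about 3.5° past first contact when seating, so a slip of that size in the pads can't be ruled out.
- **Bystanders and forces:** The dish, bottle and beeswax looked unmoved in the last pictures. The forces I read while working stayed under about 10 N.

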